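# Line up a slipped filter cell with a drift pin and fit its bolt

### The job

The cover and the blue spacer under it have slipped round the one bolt that is already in the grey filter cell. Feel the red-handled drift pin down through cover, spacer and body at the hole with the red dot until its collar lies flush on the cover, so that the holes line up, without forcing it; then put the black-headed bolt fully home in the other open hole, leave both in place and let go. Do not disturb the bottle, timer and marker.

Things in the scene. Friction and masses are not known exactly. Their poses are not given: they have to be found in the camera images.
- cell: Filter cell fixed to the worktop: grey body 150 x 120 mm, 40 mm high; on it a blue spacer plate 8 mm thick, on that an aluminium cover 10 mm thick (top at 58 mm), same outline. Two vertical 20 mm holes run through all three: in the body at x = 50, y = 40 mm (pin) and x = 50, y = -40 mm (bolt). Origin on the worktop under the body's centre; x along the 150 mm side, z up. A port 20 mm high stands mid-cover.
- pivot (a point): Axis of the bolt already fitted (x = -58, y = 0 mm on the cell) at cover top; its hexagon head is 12 mm high. Spacer and cover can only swing level round it, against about 2 N of friction at the open holes, and stay where pushed. Once the pin tip has found the way, 15 to 25 N seats it; pressing with over 50 N is forcing it.
- pin_seat (a point): Point on the axis of the body's pin hole, at cover top: where the drift pin's origin belongs when home. Axes like the cell's. The spacer's slip is not measured: its hole lies up to 12 mm to one side or the other (along the swing round the pivot). It covers the middle of the body's hole; a pin tip pressed there stops about 10 mm below cover top, and the way down is about 5 mm to one side.
- bolt_seat (a point): Point on the axis of the body's bolt hole, at the height of the cover top: where the bolt's origin belongs when home. Axes like the cell's.
- cover_pin_hole (a point): Centre of the cover's pin hole (the one with the red dot 21 mm beside it) at the cover's top; up to 2 mm off the body's hole at the start.
- cover_bolt_hole (a point): Centre of the cover's bolt hole at the cover's top.
- drift_pin: Loose steel drift pin with red handle, 106 mm long, 150 g. Origin at the centre of the collar's underside, z along the pin towards the handle. Below the origin: 18.5 mm round for 28 mm, then tapering to a flat 6.5 mm tip at 50 mm. Above: collar 32 mm wide, 6 mm thick, then a round handle 24 mm wide from 6 to 56 mm. Starts upright in the stand, in either socket.
- bolt: Loose bolt with black head, 96 mm long, 150 g. Origin at the centre of the collar's underside, z towards the head. Below: plain 17 mm shank, 40 mm long, end chamfered 2 mm (it is pushed, not turned). Above: collar 32 mm wide, 6 mm thick, then a round grip 24 mm wide from 6 to 56 mm. Starts upright in the stand, in the other socket.
- stand: White stand block fixed to the worktop, 150 x 60 x 60 mm, origin under its centre, x along its length; two 23 mm through sockets at x = +45 and -45 mm in which pin and bolt hang by their collars, collar undersides 60 mm above the worktop.
- amber_bottle: Bystander: brown bottle with white cap, 48 mm wide, 109 mm high, origin at the centre of its underside.
- timer: Bystander: white bench timer 58 x 62 x 21 mm, origin at the centre of its underside.
- marker: Bystander: black and white marker pen 135 mm long, 17 mm wide, lying; origin at the centre of its underside.

How it is judged:
On the way, in this order (a step that is already met when the one before it is completed fails the run):
1. the drift pin is home in the dotted hole, collar on the cover (z of drift_pin in the frame of pin_seat below 0.003 m and horizontal distance between drift_pin and pin_seat below 0.004 m and angle between drift_pin's own z axis and vertical below 0.1 rad), for 0.2 s.
2. the bolt is home in the other hole, collar on the cover (z of bolt in the frame of bolt_seat below 0.003 m and horizontal distance between bolt and bolt_seat below 0.004 m and angle between bolt's own z axis and vertical below 0.1 rad), for 0.2 s.
At the end, for the whole second after the job is handed in: Drift pin and bolt stand upright (within 0.1 rad) in their holes, collars within 3 mm of the cover top and axes within 4 mm of the body's holes, the cover's pin hole within 3 mm of the body's, both at rest and released (all of step 1 and all of step 2 and horizontal distance between cover_pin_hole and pin_seat below 0.003 m and linear speed of each of drift_pin, bolt below 0.02 m/s); the robot touches nothing.
It fails at once if the pin is forced: more than 60 N between pin and cell (contact force between drift_pin and cell above 60 N).
It fails at once if the bolt is forced: more than 60 N between bolt and cell (contact force between bolt and cell above 60 N).
It fails at once if a bystander (bottle, timer or marker) is moved over 20 mm (distance of any of amber_bottle, timer, marker from where it was at the start of the episode above 0.02 m).
It also fails if it takes over 56 s, if anything falls off the work surface, if the arm or the gripper's body presses on something with over 40 N, if the wrist force passes 120 N, or if a joint passes its speed limit or range.

### The arm

A 7-joint arm with a two-finger parallel gripper is mounted at the origin on a cart in front of the work surface, level with it; the furniture and walls round the work are solid. World frame = base frame: x ahead of the robot, y to its left, z up, the work surface at z = 0. Lengths are in m, angles in rad, forces in N, time in s.
With the tool pointing down it reaches from about 0.35 to 0.9 m from the base axis. Payload 8.1 kg.
Tool frame: the origin (TCP) lies where the fingers leave the gripper's body, on its centre line; the fingertips stand 66 mm ahead of it and the grasp point (between the pads) lies 47 mm ahead of it; z points along the fingers, x is the direction in which the jaws open and shut, and the axes are right-handed (so a half turn about z gives the same grasp; the last joint's range is limited). The gripper opens to 92 mm and grips with 3 to 60 N. Pads are 19 mm wide; open, the fingers measure 130 mm over their backs; the gripper's body (75 mm by 190 mm) begins 47 mm behind the grasp point.
Start: joints at [-1.399, 0.434, 0.025, 1.573, -0.012, 1.134, -0.075], TCP at [0.17, 0.602, 0.292] pointing down, gripper open.
Joint ranges: [-2.62, 2.62], [-0.44, 2.09], [-1.27, 1.32], [0.08, 2.57], [-1.32, 4.46], [0.12, 2], [-2.74, 2.74]. Speed limits (rad/s): [2.22, 2.22, 3.01, 3.01, 3.14, 3.14, 3.14].

### API

Orientations are given as a unit quaternion [w, x, y, z].
In Python, from rig import robot gives the robot as it stands.
- The arm moves only by the tool send_rows, never from a script. Its arguments are lists of equal length, an entry for each row: "travel": the shift along the world's x, y, z in m, a list of three; "spin": the turn about the world's z in rad; "hand": the closure, from -1 (fully open) to 1 (shut), so that 0 is half open. A call has 1 to 8 rows; each row is the pose to reach, as a shift and turn from the pose commanded when the call began; what a row does not reach only later rows make up. A row lasts 1/10 s, in which the tool goes at most 50 mm and 8.59 degrees, less where a joint would pass 70% of its speed; a pose out of reach is approached as far as the arm can. A call with a gripper value outside its range is refused whole. The fingers move at their own pace and stop on an object; "force" is the grip in N (left out, the last holds). Time passes only in rows, so rows that repeat a pose let the fingers close. It gives the time, the measured TCP pose, the force and the opening at its end, in the units of the state.
- robot.get_obs(): the state, without advancing time (a new reading comes with each control period).
- robot.snapshot(name): name is "side" or "top" or "wrist"; returns the picture (480x640x3 uint8, red, green, blue); there is no depth.
- robot.get_calibration(name): a dict with "intrinsics" (3x3 intrinsics, pixels), "rvec" (rotation vector, rad) and "tvec" (3), from world to camera coordinates, as OpenCV has them; the wrist camera has in their place "tool_from_camera" (4x4, takes a point from camera to tool coordinates, whose origin is the TCP and whose axes are the tool frame's). Camera axes: x right, y down, z forward; pixel columns grow to the right and rows downward; lengths in m; the calibration is good to about 2 mm. A picture is of the moment at which its call begins: read the wrist's pose just before it. get_calibration takes no time and is no camera call.
- robot.job_done(): hands the job in, once; it reports no verdict.
The state is a dict: "time_s": time; "joint_positions": joint angles; "qd": joint speeds; "effort": joint torques, N m; "eef_pos": TCP position; "tcp_rot": TCP orientation; "force": force on the tool from outside, world axes, zero at the start; "moment": the same for the moment, N m; "width": finger opening in m.
Only numpy, scipy, OpenCV 4.12 (cv2) and the standard library are available. Lean on these libraries where they do the work, as an engineer would, in place of code of your own. Each camera call takes 0.05 s, during which the arm holds its last target.

## Working session

There is one attempt and no reset: what is moved stays moved. The work goes in short steps, Python scripts to look and compute and a tool call to move; the robot and the scene stay as the last step left them, time stands still between calls to the robot, and variables do not carry over. Pictures are saved under pics/ and viewed, and the job is handed in when it is done.

Besides the shell and the picture viewer there is one more tool, called after "Emit:" by a JSON object that holds its "op" and its "data", one argument or row to a line. send_rows: Moves the arm, as the interface text tells. Its arguments: {"type":"object","properties":{"travel":{"type":"array","items":{"type":"array","items":{"type":"number"}}},"spin":{"type":"array","items":{"type":"number"}},"hand":{"type":"array","items":{"type":"number"}},"force":{"type":"number"}},"required":["travel","spin","hand"]}

```bash
mkdir -p pics; ls; python3 - <<'E'
from rig import robot
import cv2
o=robot.get_obs();print(o)
for n in ["side","top","wrist"]:
    im=robot.snapshot(n);cv2.imwrite(f"pics/{n}0.png",im[:,:,::-1]);print(n,robot.get_calibration(n))
E
```

```text
pics
{'time_s': 0.0, 'joint_positions': array([-1.39861129,  0.4352551 ,  0.02495109,  1.57417842, -0.01157869,
        1.13398799, -0.07511413]), 'qd': array([ 0.00064535, -0.00156444, -0.00073821, -0.00090767, -0.00077971,
       -0.00031911, -0.00097895]), 'effort': array([ 1.70365252e-04, -6.67864609e+01,  9.84794386e-01, -3.14452565e+01,
       -6.07695244e-02,  4.29816486e-02,  1.53826068e-04]), 'eef_pos': array([0.16950994, 0.60111096, 0.29139324]), 'tcp_rot': array([ 5.70729664e-04,  7.97305761e-01,  6.03575028e-01, -6.19251020e-04]), 'force': array([ 0.39425213,  1.05992628, -0.35366609]), 'moment': array([-0.02948646,  0.02534072,  0.00654837]), 'width': 0.09163076487414568}
side {'intrinsics': array([[445.10385412,   0.        , 312.58843162],
       [  0.        , 445.10385412, 236.24187971],
       [  0.        ,   0.        ,   1.        ]]), 'rvec': array([ 2.02693195, -0.26195774,  0.15195122]), 'tvec': array([-0.43071451,  0.12081069,  0.82346148])}
top {'intrinsics': array([[580.06684478,   0.        , 318.58882277],
       [  0.        , 580.06684478, 240.52720731],
       [  0.        ,   0.        ,   1.        ]]), 'rvec': array([ 2.17067343, -2.14597997,  0.14907025]), 'tvec': array([0.0272609 , 0.444891  , 1.43284975])}
wrist {'intrinsics': array([[330.3622399 ,   0.        , 324.3305881 ],
       [  0.        , 330.3622399 , 234.12421746],
       [  0.        ,   0.        ,   1.        ]]), 'tool_from_camera': array([[ 9.99999979e-01,  9.22856809e-05, -1.82438405e-04,
         9.00238721e-04],
       [-4.23599455e-05,  9.66489324e-01,  2.56706809e-01,
        -6.85824125e-02],
       [ 2.00015133e-04, -2.56706796e-01,  9.66489307e-01,
        -9.06710953e-02],
       [ 0.00000000e+00,  0.00000000e+00,  0.00000000e+00,
         1.00000000e+00]])}
```

View pics/side0.png

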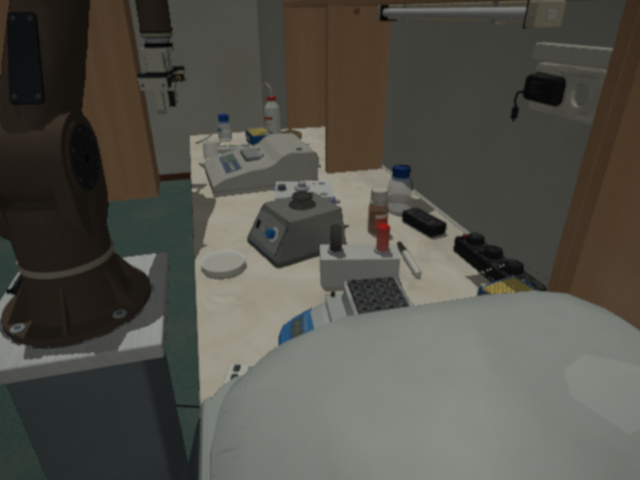

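View pics/top0.png

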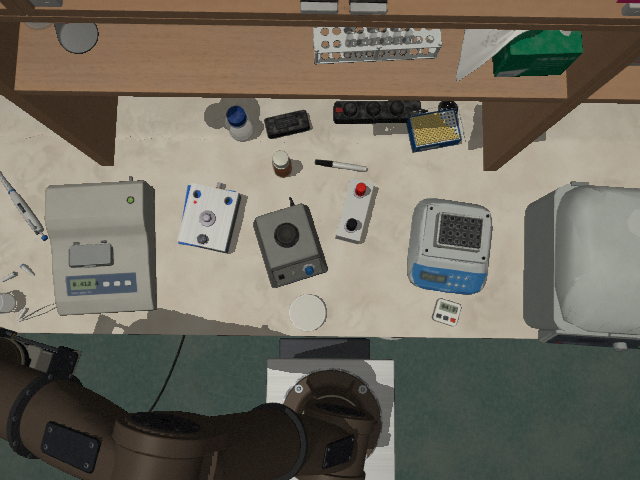

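View pics/wrist0.png

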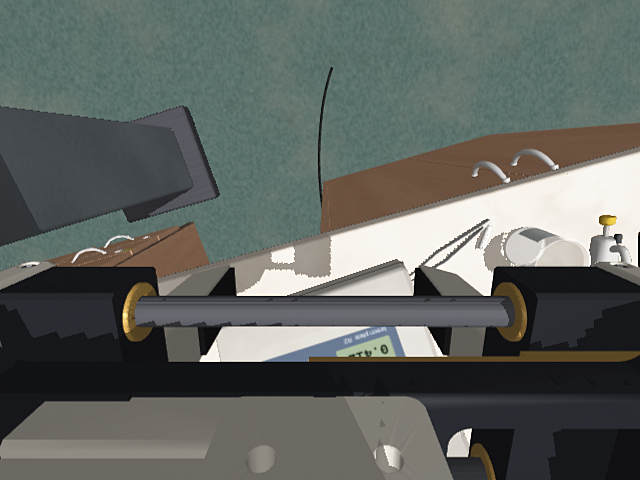

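The top view shows the cell near (210,217), and the stand near (355,210) with the red pin at the far end and the black bolt at the near end. The stirrer sits between them at (290,240), and the bottle (282,163) and marker (342,165) are beyond. I'll zoom in on these.

```bash
python3 - <<'E'
import cv2
im=cv2.imread("pics/top0.png")
a=cv2.resize(im[172:262,165:255],(600,600),interpolation=cv2.INTER_CUBIC)
b=cv2.resize(im[170:260,315:405],(600,600),interpolation=cv2.INTER_CUBIC)
cv2.imwrite("pics/cellz.png",a);cv2.imwrite("pics/standz.png",b)
E
```

```text
(no output)
```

View pics/cellz.png

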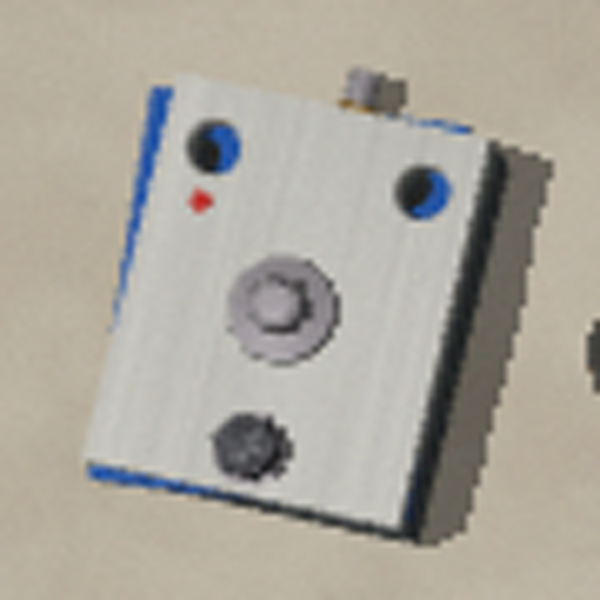

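View pics/standz.png

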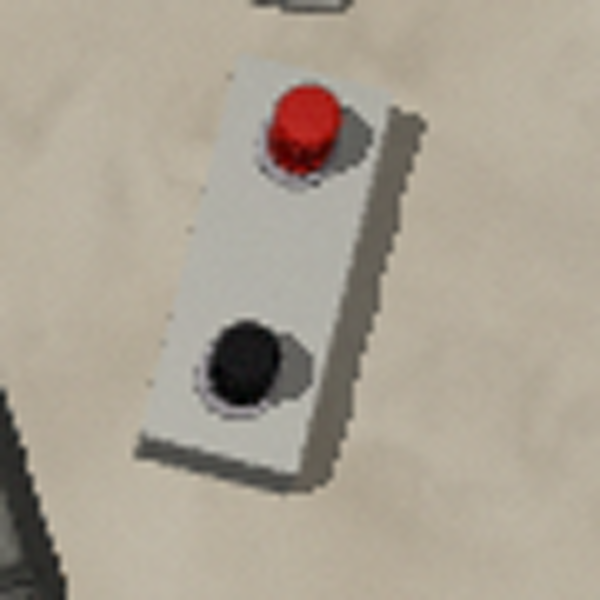

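```bash
cat > h.py <<'E'
import numpy as np,cv2
from rig import robot
from scipy.spatial.transform import Rotation as R
def q2R(q): return R.from_quat([q[1],q[2],q[3],q[0]]).as_matrix()
def camof(n,o=None):
    c=robot.get_calibration(n);K=c["intrinsics"]
    if n=="wrist":
        Rw=q2R(o["tcp_rot"]);T=c["tool_from_camera"]
        return K,Rw@T[:3,:3],o["eef_pos"]+Rw@T[:3,3]
    Rc=cv2.Rodrigues(c["rvec"])[0];return K,Rc.T,-Rc.T@c["tvec"]
def ray(n,uv,z,o=None):
    K,A,p=camof(n,o);d=A@np.linalg.solve(K,[uv[0],uv[1],1]);return p+d*(z-p[2])/d[2]
def proj(n,P,o=None):
    K,A,p=camof(n,o);c=A.T@(np.array(P)-p);c=K@c;return c[:2]/c[2]
E
python3 - <<'E'
from h import *
f=lambda X,Y:(165+.15*X-.4,172+.15*Y-.4); g=lambda X,Y:(315+.15*X-.4,170+.15*Y-.4)
ph=ray("top",f(214,147),.058);bh=ray("top",f(423,193),.058);pv=ray("top",f(250,445),.070)
port=ray("top",f(278,303),.078)
p=ray("top",g(308,113),.116);b=ray("top",g(249,352),.116)
print("ph",ph,"bh",bh,"pv",pv,port,"pin",p,"bolt",b)
d=ph-bh;print(np.linalg.norm(d),"cell y dir yaw",np.arctan2(-d[0],d[1]))
d=ph-pv;print(np.linalg.norm(d[:2]),"yaw",np.arctan2(d[1],d[0])-np.arctan2(40,108))
d=p-b;print("stand",np.linalg.norm(d),np.arctan2(d[1],d[0]))
# cover corners
for c in [(175,75),(490,142),(415,540),(88,465)]: print(ray("top",f(*c),.058))
o=robot.get_obs();Rm=q2R(o["tcp_rot"]);print(Rm,np.arctan2(Rm[1,0],Rm[0,0]))
print("red dot",ray("top",f(201,201),.058))
E
```

```text
ph [0.55478648 0.33735732 0.058     ] bh [0.53829747 0.25886788 0.058     ] pv [0.44110938 0.31747763 0.07      ] [0.49264918 0.30760984 0.078     ] pin [ 0.56494885 -0.06680175  0.116     ] bolt [ 0.47761626 -0.04586166  0.116     ]
0.08020273899972676 cell y dir yaw -0.2070681756942805
0.11540228076467778 yaw -0.1815778608296827
stand 0.08980795439632192 -0.23533136367206095
[0.58206162 0.35297128 0.058     ]
[0.55800868 0.23445964 0.058     ]
[0.40808961 0.25778145 0.058     ]
[0.43451653 0.37927057 0.058     ]
[[ 2.71430255e-01  9.62458094e-01 -1.86469290e-04]
 [ 9.62457461e-01 -2.71430291e-01 -1.11070204e-03]
 [-1.11961758e-03  1.22009379e-04 -9.99999366e-01]] 1.2959173858345232
red dot [0.53421499 0.34141626 0.058     ]
```

Emit:
{"op": "send_rows", "data": {
  "travel": [
    [0.03, -0.025, 0],
    [0.065, -0.055, 0],
    [0.1, -0.085, 0],
    [0.14, -0.115, 0],
    [0.18, -0.145, 0],
    [0.215, -0.175, 0],
    [0.25, -0.205, 0],
    [0.285, -0.235, 0]
  ],
  "spin": [0, 0, 0, 0.02, 0.04, 0.04, 0.04, 0.04],
  "hand": [-1, -1, -1, -1, -1, -1, -1, -1]
}}

```text
time_s: 0.95
eef_pos: [0.4558, 0.365, 0.2921]
tcp_rot: [-0.0, 0.785, 0.619, -0.0]
force: [0.7, 0.9, -0.1]
width: 0.0919
```

Emit:
{"op": "send_rows", "data": {
  "travel": [
    [0.03, -0.025, 0],
    [0.06, -0.045, 0],
    [0.08, -0.06, 0],
    [0.091, -0.069, 0],
    [0.091, -0.069, 0],
    [0.091, -0.069, 0]
  ],
  "spin": [0, 0, 0, 0, 0, 0],
  "hand": [-1, -1, -1, -1, -1, -1]
}}

```text
time_s: 1.55
eef_pos: [0.5446, 0.2987, 0.292]
tcp_rot: [-0.001, 0.785, 0.62, -0.0]
force: [-0.1, 1.1, -0.6]
width: 0.0918
```

```bash
cat > look.py <<'E'
from h import *
import sys
n,name=sys.argv[1:3]
o=robot.get_obs();im=robot.snapshot(n)
cv2.imwrite(f"pics/{name}.png",im[:,:,::-1])
import pickle;pickle.dump(o,open(f"pics/{name}.pkl","wb"))
Rm=q2R(o["tcp_rot"]);print(o["time_s"],o["eef_pos"],"yaw",np.arctan2(Rm[1,0],Rm[0,0]),"F",o["force"],o["width"])
if len(sys.argv)>3:
    a=list(map(int,sys.argv[3:7]));c=im[a[1]:a[3],a[0]:a[2],::-1];s=min(800/c.shape[1],600/c.shape[0])
    cv2.imwrite(f"pics/{name}.png",cv2.resize(c,None,fx=s,fy=s,interpolation=cv2.INTER_CUBIC));print("scale",s)
E
python3 look.py wrist w1
```

```text
1.55 [0.54458447 0.29865619 0.2919933 ] yaw 1.3369678066536572 F [-0.12331657  1.0698802  -0.59614855] 0.09175147391994518
```

View pics/w1.png

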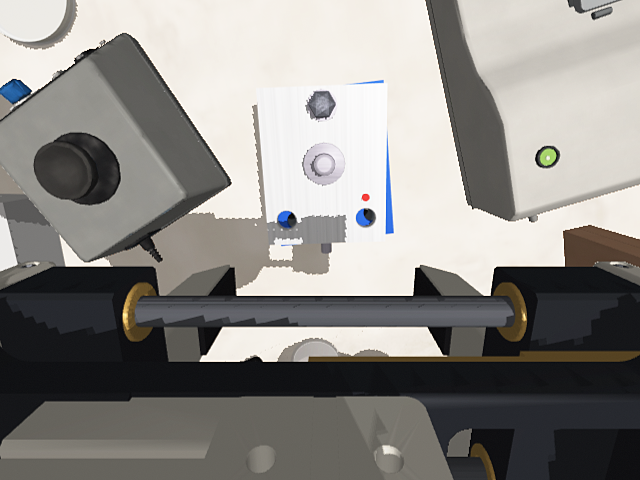

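The wrist view shows the whole cell. The pin hole with its red dot is at about (366,217), the bolt hole at (287,219) and the pivot head at (321,105). The spacer sticks out on the right (+y). I'll zoom in to measure.

```bash
python3 - <<'E'
import cv2
im=cv2.imread("pics/w1.png")
cv2.imwrite("pics/w1a.png",cv2.resize(im[190:250,260:400],None,fx=5.7,fy=5.7,interpolation=cv2.INTER_CUBIC))
cv2.imwrite("pics/w1b.png",cv2.resize(im[70:260,250:405],None,fx=3.15,fy=3.15,interpolation=cv2.INTER_CUBIC))
E
```

```text
(no output)
```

View pics/w1a.png

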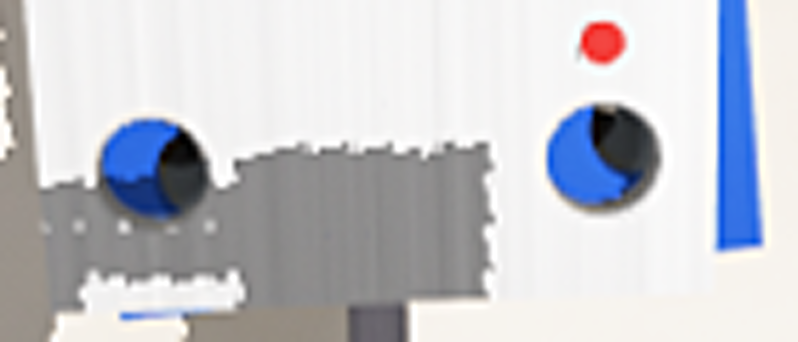

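View pics/w1b.png

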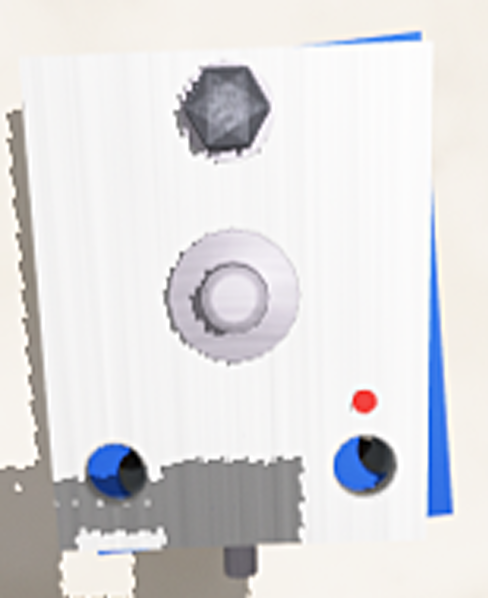

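```bash
python3 - <<'E'
from h import *
import pickle
o=pickle.load(open("pics/w1.pkl","rb"))
A=lambda x,y:(260+x/5.7-.4,190+y/5.7-.4)
B=lambda x,y:(250+x/3.15-.35,70+y/3.15-.35)
W=lambda uv,z:ray("wrist",uv,z,o)
ph=W(A(603,157),.058);bh=W(A(154,168),.058);pv=W(B(226,108),.070);dot=W(A(602,42),.058)
print("ph",ph,"bh",bh,"pv",pv,"dot",dot,np.linalg.norm(ph-bh))
for n,p in(("ph",ph),("bh",bh)):
    d=p-pv;print(np.linalg.norm(d[:2]),"yaw",np.arctan2(d[1],d[0])-np.arctan2(40 if n=="ph" else -40,108))
d=ph-bh;print("yaw cover",np.arctan2(-d[0],d[1]))
# cover edges: left edge & right edge
def yaw(p,q): d=q-p;return np.arctan2(d[1],d[0])
print("cover right edge",yaw(W(B(432,60),.058),W(B(427,535),.058)),"left",yaw(W(B(20,60),.058),W(B(57,545),.058)))
print("spacer right",yaw(W(B(433,200),.048),W(A(763,243),.048)))
c=W(A(713,299),.058);print("cover corner",c,"spacer corner",W(A(763,243),.048))
print("spacer hole left edges pin",[W(A(x,y),.048) for x,y in((592,120),(593,140),(600,165),(615,187),(640,180))])
print("bolt",[W(A(x,y),.048) for x,y in((180,138),(162,157),(162,180))])
E
```

```text
ph [0.5541333  0.33963681 0.058     ] bh [0.53773855 0.26225375 0.058     ] pv [0.44187304 0.32135541 0.07      ] dot [0.53416711 0.3435496  0.058     ] 0.07910072549556912
0.11373907009557069 yaw -0.1932743820917777
0.11261972399481032 yaw -0.19776222357147505
yaw cover -0.20877761422715377
cover right edge -0.1968365470265512 left -0.2043207732295305
spacer right -0.1187678197788473
cover corner [0.58420598 0.35362428 0.058     ] spacer corner [0.57906956 0.36572571 0.048     ]
spacer hole left edges pin [array([0.54933187, 0.33982106, 0.048     ]), array([0.55297456, 0.339254  , 0.048     ]), array([0.55779825, 0.3395566 , 0.048     ]), array([0.56244391, 0.34139117, 0.048     ]), array([0.56221792, 0.34607711, 0.048     ])]
bolt [array([0.53530231, 0.26663707, 0.048     ]), array([0.53793766, 0.2625604 , 0.048     ]), array([0.54206509, 0.26145416, 0.048     ])]
```

Both wrist and top views give a spacer slip of about 10 mm towards +y, so the way down should be about 5 mm to +y. Next I go over the stand and check from there.

Emit:
{"op": "send_rows", "data": {
  "travel": [
    [0, -0.035, 0],
    [0, -0.08, 0],
    [0.005, -0.125, 0],
    [0.01, -0.17, 0],
    [0.012, -0.215, 0],
    [0.015, -0.26, 0],
    [0.018, -0.305, 0],
    [0.02, -0.345, -0.02]
  ],
  "spin": [0, 0, 0, 0, 0, 0, 0, 0],
  "hand": [-1, -1, -1, -1, -1, -1, -1, -1]
}}

```text
time_s: 2.4
eef_pos: [0.5667, -0.0478, 0.2746]
tcp_rot: [0.001, 0.784, 0.62, 0.002]
force: [1.1, 0.7, 0.4]
width: 0.0919
```

Emit:
{"op": "send_rows", "data": {
  "travel": [
    [0, -0.021, -0.02],
    [0, -0.021, -0.04],
    [0, -0.021, -0.04],
    [0, -0.021, -0.04]
  ],
  "spin": [0, 0, 0, 0],
  "hand": [-1, -1, -1, -1]
}}

```text
time_s: 2.8
eef_pos: [0.5656, -0.0665, 0.2326]
tcp_rot: [-0.0, 0.784, 0.62, 0.0]
force: [-0.4, -0.2, 0.9]
width: 0.0919
```

```bash
python3 look.py wrist w2
```

```text
2.8 [ 0.56560675 -0.06651511  0.23256385] yaw 1.3385234198607163 F [-0.36011507 -0.18651091  0.89985191] 0.09194955558740985
```

View pics/w2.png

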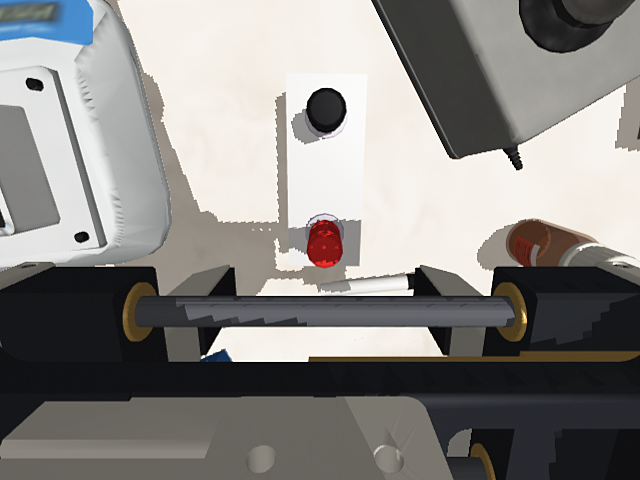

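```bash
python3 - <<'E'
from h import *
import pickle
im=cv2.imread("pics/w2.png");cv2.imwrite("pics/w2a.png",cv2.resize(im[195:285,270:390],None,fx=6,fy=6,interpolation=cv2.INTER_CUBIC))
o=pickle.load(open("pics/w2.pkl","rb"))
for z in(.06,.116): print(z,proj("wrist",[.565,-.067,z],o),proj("wrist",[.4776,-.0459,z],o))
E
```

```text
0.06 [322.41098556 232.08868848] [322.78936499 116.5389623 ]
0.116 [321.97720499 253.33492554] [322.40947731 108.17989028]
```

View pics/w2a.png

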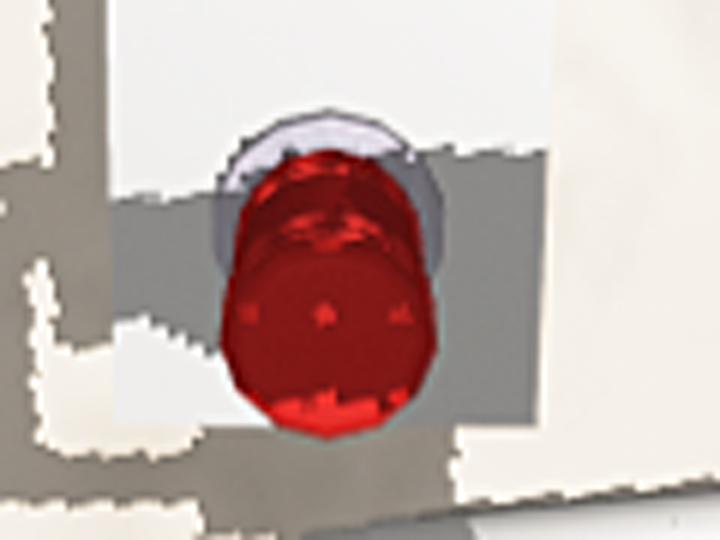

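```bash
python3 - <<'E'
from h import *
import pickle
o=pickle.load(open("pics/w2.pkl","rb"))
print(ray("wrist",(324.4,249.9),.116,o),ray("wrist",(324.6,195+222/6-.4),.066,o))
E
```

```text
[ 0.563059   -0.06489988  0.116     ] [ 0.56350984 -0.06480458  0.066     ]
```

Emit:
{"op": "send_rows", "data": {
  "travel": [
    [-0.002, 0.0015, -0.03],
    [-0.002, 0.0015, -0.06],
    [-0.002, 0.0015, -0.08],
    [-0.002, 0.0015, -0.0925],
    [-0.002, 0.0015, -0.0925],
    [-0.002, 0.0015, -0.0925]
  ],
  "spin": [0, 0, 0, 0, 0, 0],
  "hand": [-1, -1, -1, -1, 0, 0.2],
  "force": 60
}}

```text
time_s: 3.45
eef_pos: [0.5644, -0.0666, 0.1408]
tcp_rot: [0.0, 0.785, 0.62, 0.001]
force: [-0.2, -0.7, -0.2]
width: 0.0802
```

Emit:
{"op": "send_rows", "data": {
  "travel": [
    [0, 0, 0],
    [0, 0, 0],
    [0, 0, 0],
    [0, 0, 0],
    [0, 0, 0]
  ],
  "spin": [0, 0, 0, 0, 0],
  "hand": [1, 1, 1, 1, 1],
  "force": 60
}}

```text
time_s: 3.95
eef_pos: [0.5637, -0.067, 0.1399]
tcp_rot: [0.0, 0.785, 0.619, 0.0]
force: [0.2, -0.1, 0.7]
width: 0.0409
```

```bash
python3 look.py wrist w3
```

```text
3.95 [ 0.56367167 -0.06697575  0.13990875] yaw 1.3358673283108207 F [ 0.1807138  -0.13945971  0.67133641] 0.04088120434425654
```

View pics/w3.png

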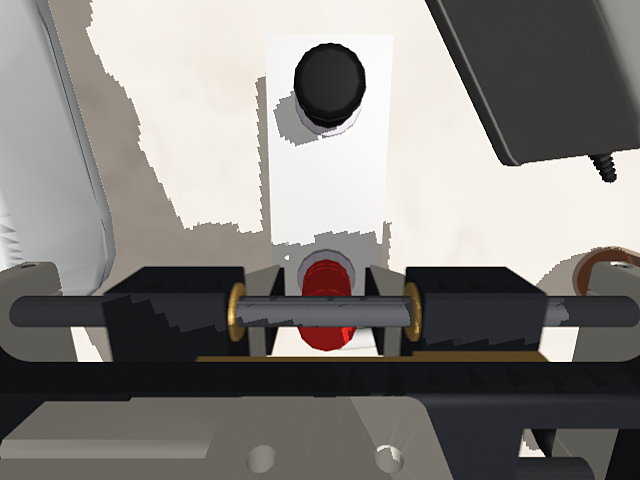

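Emit:
{"op": "send_rows", "data": {
  "travel": [
    [0, 0, 0],
    [0, 0, 0],
    [0, 0, 0],
    [0, 0, 0],
    [0, 0, 0]
  ],
  "spin": [0, 0, 0, 0, 0],
  "hand": [1, 1, 1, 1, 1]
}}

```text
time_s: 4.5
eef_pos: [0.5637, -0.0669, 0.1397]
tcp_rot: [-0.0, 0.785, 0.619, 0.0]
force: [0.0, 0.5, -0.3]
width: 0.023
```

Emit:
{"op": "send_rows", "data": {
  "travel": [
    [0, 0, 0.02],
    [0, 0, 0.05],
    [0, 0, 0.09],
    [0, 0, 0.13],
    [0, 0, 0.15],
    [0, 0, 0.15],
    [0, 0, 0.15]
  ],
  "spin": [0, 0, 0, 0, 0, 0, 0],
  "hand": [1, 1, 1, 1, 1, 1, 1]
}}

```text
time_s: 5.2
eef_pos: [0.5632, -0.0669, 0.2891]
tcp_rot: [-0.0, 0.785, 0.619, -0.0]
force: [-0.5, 0.5, -2.0]
width: 0.0232
```

```bash
python3 look.py wrist w4; python3 look.py side s4 260 120 460 320
```

```text
5.2 [ 0.56324098 -0.06691033  0.28913027] yaw 1.3359186214877936 F [-0.49302804  0.46002459 -2.00311302] 0.023194960870327463
5.25 [ 0.56287976 -0.0668631   0.28836407] yaw 1.3359275494842024 F [-0.08294941 -0.19467059 -1.84856476] 0.0229256572898276
scale 3.0
```

View pics/w4.png

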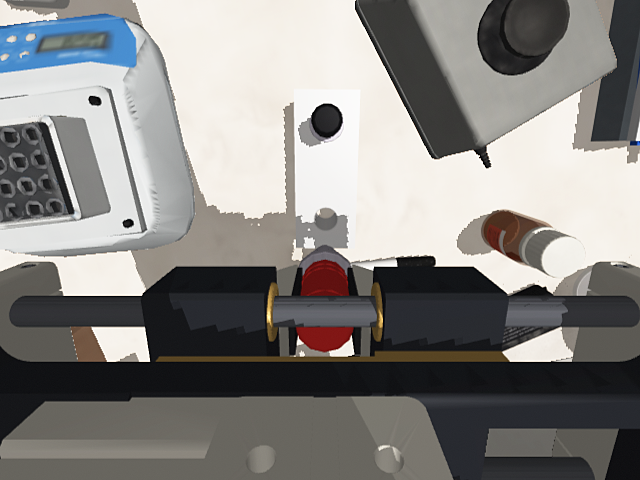

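View pics/s4.png

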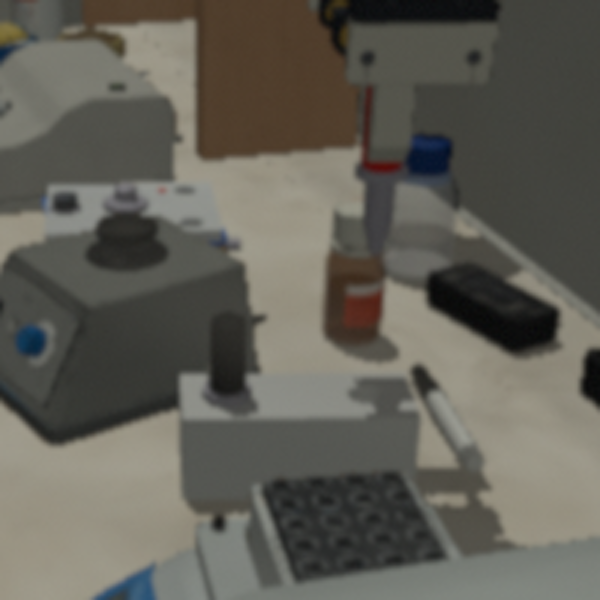

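```bash
python3 - <<'E'
from h import *
im=cv2.imread("pics/w4.png");cv2.imwrite("pics/w4a.png",cv2.resize(im[225:305,275:375],None,fx=7,fy=7,interpolation=cv2.INTER_CUBIC))
c=robot.get_calibration("wrist");T=np.linalg.inv(c["tool_from_camera"]);K=c["intrinsics"]
for P in([0,0,.0797],[0,0,.1297],[0,0,.1077],[-.016,0,.0797],[.016,0,.0797],[0,-.016,.0797]):
    q=K@(T@[*P,1])[:3];q=q[:2]/q[2];print(P,q,(q-[275,225])*7)
E
```

```text
[0, 0, 0.0797] [322.7659226  274.92902534] [334.36145821 349.50317735]
[0, 0, 0.1297] [323.11174868 247.98820471] [336.78224078 160.91743294]
[0, 0, 0.1077] [322.9792577  258.30962317] [335.85480393 233.16736219]
[-0.016, 0, 0.0797] [293.76457686 274.92515181] [131.35203805 349.47606265]
[0.016, 0, 0.0797] [351.76844327 274.93289902] [537.3791029  349.53029314]
[0, -0.016, 0.0797] [322.73110525 247.19338288] [334.11773674 155.35368018]
```

View pics/w4a.png

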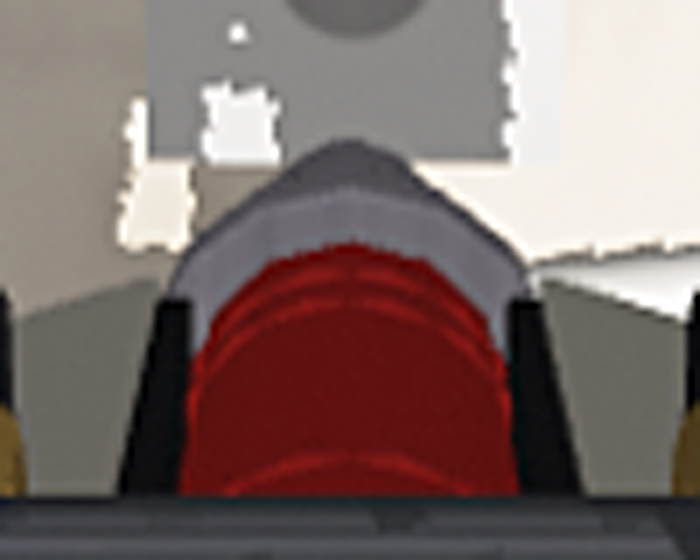

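Emit:
{"op": "send_rows", "data": {
  "travel": [
    [0, 0.03, 0],
    [0, 0.075, 0],
    [0, 0.12, 0],
    [-0.003, 0.165, 0],
    [-0.005, 0.21, 0],
    [-0.006, 0.255, 0],
    [-0.008, 0.3, 0],
    [-0.009, 0.345, 0]
  ],
  "spin": [0, 0, 0, 0, 0, 0, 0, 0],
  "hand": [1, 1, 1, 1, 1, 1, 1, 1]
}}

```text
time_s: 6.1
eef_pos: [0.5537, 0.2796, 0.2879]
tcp_rot: [-0.0, 0.785, 0.619, -0.001]
force: [-0.4, -0.8, -1.0]
width: 0.023
```

Emit:
{"op": "send_rows", "data": {
  "travel": [
    [0, 0.035, 0],
    [0, 0.055, 0],
    [-0.001, 0.0645, -0.02],
    [-0.001, 0.0645, -0.05],
    [-0.001, 0.0645, -0.08],
    [-0.001, 0.0645, -0.089],
    [-0.001, 0.0645, -0.089],
    [-0.001, 0.0645, -0.089]
  ],
  "spin": [0, 0, 0, 0, 0, 0, 0, 0],
  "hand": [1, 1, 1, 1, 1, 1, 1, 1]
}}

```text
time_s: 6.9
eef_pos: [0.5544, 0.3423, 0.2017]
tcp_rot: [0.0, 0.785, 0.619, 0.0]
force: [0.3, -0.4, -0.9]
width: 0.0229
```

```bash
python3 look.py wrist w5 230 130 430 280; python3 look.py top t5 165 150 285 240
```

```text
6.9 [0.5543681  0.34229698 0.20166361] yaw 1.3351438816654377 F [ 0.27344298 -0.38345027 -0.85494053] 0.022916205200443202
scale 4.0
6.95 [0.5545526  0.34255057 0.20222468] yaw 1.3352657581963217 F [ 0.31202447 -0.44816253 -1.79237969] 0.022723835272728216
scale 6.666666666666667
```

View pics/w5.png

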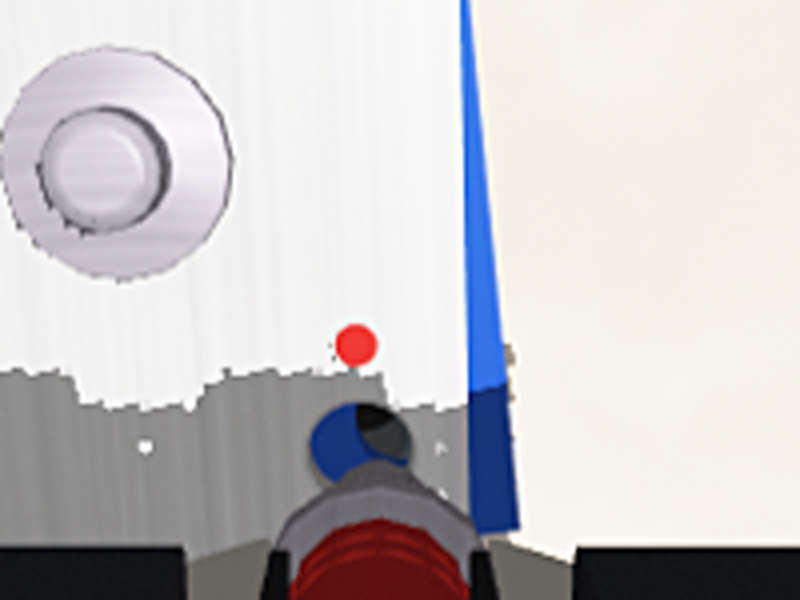

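View pics/t5.png

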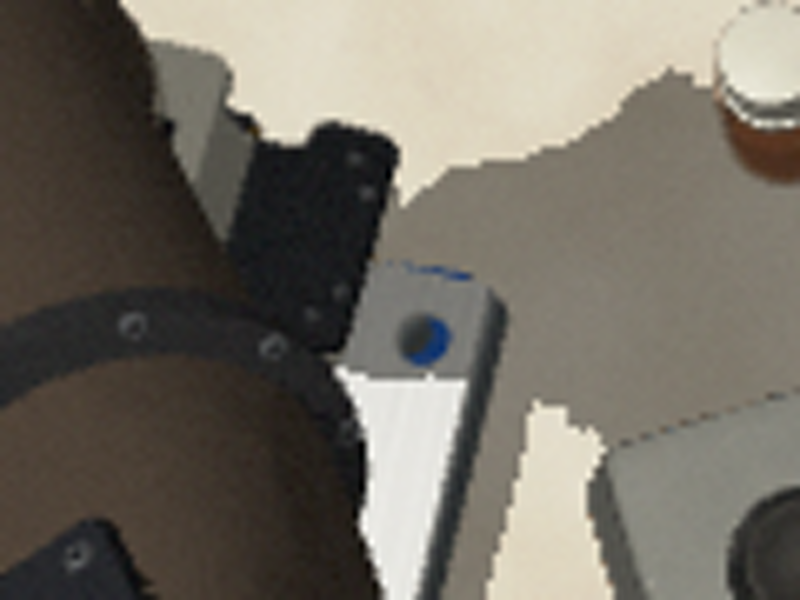

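```bash
python3 - <<'E'
from h import *
import pickle
o=pickle.load(open("pics/w5.pkl","rb"))
tz=o["eef_pos"][2]-.1297
h=ray("wrist",(230+362/4-.4,130+444/4-.4),.058,o); t=ray("wrist",(230+378/4-.4,130+480/4-.4),tz,o)
d=ray("wrist",(230+356/4-.4,130+345/4-.4),.058,o)
print(tz,h,t,t-h,"dot",d,h-d,np.linalg.norm(h-d))
e=[ray("wrist",(230+x/4-.4,130+y/4-.4),.048,o) for x,y in((357,415),(360,430),(370,448),(390,460))];print(e)
print("tip exp",proj("wrist",[*o["eef_pos"][:2],tz],o))
E
```

```text
0.0719636079858634 [0.55264102 0.34045104 0.058     ] [0.55578899 0.3427349  0.07196361] [0.00314797 0.00228387 0.01396361] dot [0.53429452 0.34380287 0.058     ] [ 0.0183465  -0.00335184  0.        ] 0.018650173767484846
[array([0.54957979, 0.3400886 , 0.048     ]), array([0.55260398, 0.33994116, 0.048     ]), array([0.55654496, 0.34096078, 0.048     ]), array([0.55978906, 0.34414603, 0.048     ])]
tip exp [323.01423675 247.85075506]
```

Emit:
{"op": "send_rows", "data": {
  "travel": [
    [-0.001, 0.001, -0.003],
    [-0.0017, 0.002, -0.007],
    [-0.0017, 0.002, -0.012],
    [-0.0017, 0.002, -0.016],
    [-0.0017, 0.002, -0.019],
    [-0.0017, 0.002, -0.02],
    [-0.0017, 0.002, -0.02]
  ],
  "spin": [0, 0, 0, 0, 0, 0, 0],
  "hand": [1, 1, 1, 1, 1, 1, 1]
}}

```text
time_s: 7.7
eef_pos: [0.552, 0.344, 0.1805]
tcp_rot: [0.0, 0.785, 0.619, -0.0]
force: [0.1, -1.6, -1.7]
width: 0.023
```

```bash
python3 look.py wrist w6 230 130 430 280
```

```text
7.7 [0.55204333 0.34403123 0.18047219] yaw 1.3354629105078688 F [ 0.11908565 -1.55128081 -1.65475104] 0.022989445830561357
scale 4.0
```

View pics/w6.png

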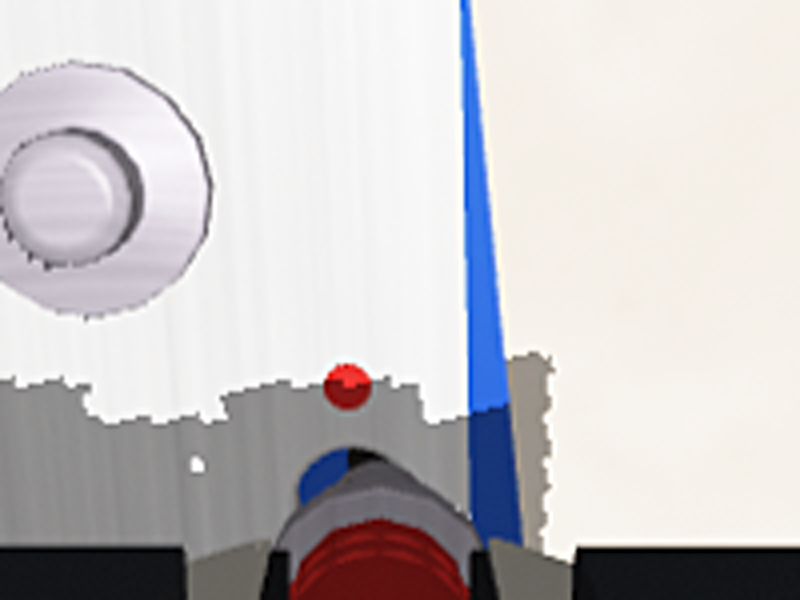

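Emit:
{"op": "send_rows", "data": {
  "travel": [
    [0, 0, -0.001],
    [0, 0, -0.002],
    [0, 0, -0.003],
    [0, 0, -0.004],
    [0, 0, -0.005],
    [0, 0, -0.005]
  ],
  "spin": [0, 0, 0, 0, 0, 0],
  "hand": [1, 1, 1, 1, 1, 1]
}}

```text
time_s: 8.35
eef_pos: [0.552, 0.3446, 0.1756]
tcp_rot: [0.0, 0.785, 0.619, 0.0]
force: [0.4, -0.8, -1.0]
width: 0.023
```

Emit:
{"op": "send_rows", "data": {
  "travel": [
    [0, 0, -0.0015],
    [0, 0, -0.003],
    [0, 0, -0.0045],
    [0, 0, -0.006],
    [0, 0, -0.007],
    [0, 0, -0.007]
  ],
  "spin": [0, 0, 0, 0, 0, 0],
  "hand": [1, 1, 1, 1, 1, 1]
}}

```text
time_s: 8.95
eef_pos: [0.5522, 0.3442, 0.1686]
tcp_rot: [0.0, 0.785, 0.619, -0.0]
force: [1.7, -2.8, -0.4]
width: 0.0231
```

Emit:
{"op": "send_rows", "data": {
  "travel": [
    [0, -0.0004, -0.001],
    [0, -0.0008, -0.002],
    [0.0001, -0.0012, -0.003],
    [0.0002, -0.0015, -0.004],
    [0.0002, -0.0015, -0.004]
  ],
  "spin": [0, 0, 0, 0, 0],
  "hand": [1, 1, 1, 1, 1]
}}

```text
time_s: 9.45
eef_pos: [0.5525, 0.3432, 0.165]
tcp_rot: [0.0, 0.785, 0.619, 0.001]
force: [2.1, -3.0, 2.9]
width: 0.0226
```

Emit:
{"op": "send_rows", "data": {
  "travel": [
    [0.0001, -0.0006, -0.001],
    [0.0002, -0.0012, -0.002],
    [0.0003, -0.0017, -0.003],
    [0.0003, -0.002, -0.004],
    [0.0003, -0.002, -0.005],
    [0.0003, -0.002, -0.005]
  ],
  "spin": [0, 0, 0, 0, 0, 0],
  "hand": [1, 1, 1, 1, 1, 1]
}}

```text
time_s: 10.05
eef_pos: [0.5523, 0.3417, 0.1596]
tcp_rot: [-0.0, 0.785, 0.62, 0.0]
force: [1.5, 3.7, -0.4]
width: 0.0229
```

Emit:
{"op": "send_rows", "data": {
  "travel": [
    [0.0002, -0.0003, -0.001],
    [0.0003, -0.0006, -0.002],
    [0.0004, -0.0009, -0.003],
    [0.0005, -0.0012, -0.004],
    [0.0005, -0.0014, -0.005],
    [0.0005, -0.0014, -0.006],
    [0.0005, -0.0014, -0.006]
  ],
  "spin": [0, 0, 0, 0, 0, 0, 0],
  "hand": [1, 1, 1, 1, 1, 1, 1]
}}

```text
time_s: 10.75
eef_pos: [0.553, 0.3396, 0.1535]
tcp_rot: [0.0, 0.785, 0.619, 0.0]
force: [3.3, 4.1, -0.9]
width: 0.0231
```

Emit:
{"op": "send_rows", "data": {
  "travel": [
    [0.0003, 0, -0.001],
    [0.0006, 0, -0.002],
    [0.0008, 0, -0.003],
    [0.0008, 0, -0.004],
    [0.0008, 0, -0.005],
    [0.0008, 0, -0.005]
  ],
  "spin": [0, 0, 0, 0, 0, 0],
  "hand": [1, 1, 1, 1, 1, 1]
}}

```text
time_s: 11.35
eef_pos: [0.5535, 0.3394, 0.1485]
tcp_rot: [0.0, 0.785, 0.619, -0.0]
force: [1.0, 2.4, -0.6]
width: 0.023
```

Emit:
{"op": "send_rows", "data": {
  "travel": [
    [0, 0, -0.001],
    [0, 0, -0.002],
    [0, 0, -0.003],
    [0, 0, -0.004],
    [0, 0, -0.005],
    [0, 0, -0.005]
  ],
  "spin": [0, 0, 0, 0, 0, 0],
  "hand": [1, 1, 1, 1, 1, 1]
}}

```text
time_s: 11.95
eef_pos: [0.5537, 0.3392, 0.1435]
tcp_rot: [0.0, 0.785, 0.619, -0.0]
force: [0.3, -0.3, 0.8]
width: 0.0228
```

Emit:
{"op": "send_rows", "data": {
  "travel": [
    [0, 0, -0.001],
    [0, 0, -0.002],
    [0, 0, -0.003],
    [0, 0, -0.004],
    [0, 0, -0.0045],
    [0, 0, -0.0045]
  ],
  "spin": [0, 0, 0, 0, 0, 0],
  "hand": [1, 1, 1, 1, 1, 1]
}}

```text
time_s: 12.55
eef_pos: [0.5538, 0.3393, 0.1391]
tcp_rot: [0.0, 0.785, 0.619, -0.0]
force: [1.4, -2.7, 3.1]
width: 0.0227
```

Emit:
{"op": "send_rows", "data": {
  "travel": [
    [0, 0, -0.0005],
    [0, 0, -0.001],
    [0, 0, -0.0015],
    [0, 0, -0.0018],
    [0, 0, -0.0018]
  ],
  "spin": [0, 0, 0, 0, 0],
  "hand": [1, 1, 1, 1, 1]
}}

```text
time_s: 13.05
eef_pos: [0.5538, 0.3393, 0.1377]
tcp_rot: [0.0, 0.785, 0.619, -0.0]
force: [-0.1, -4.5, 7.0]
width: 0.0231
```

```bash
python3 look.py wrist w7
```

```text
13.05 [0.55379437 0.33928351 0.13769868] yaw 1.3357077523544922 F [-0.06027512 -4.48010267  6.96583294] 0.02312434781952175
```

View pics/w7.png

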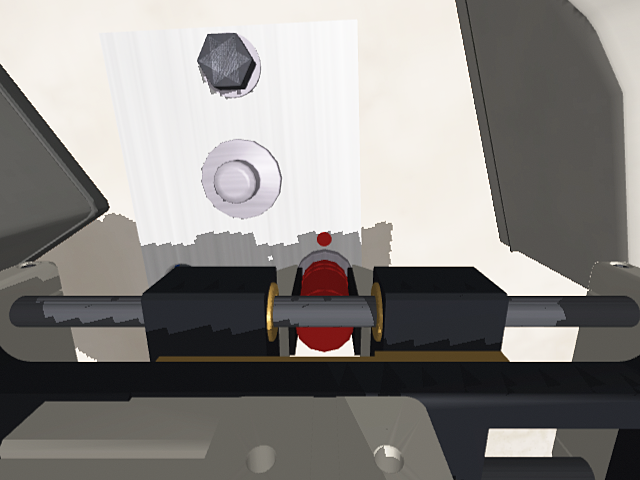

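Emit:
{"op": "send_rows", "data": {
  "travel": [
    [0, -0.0003, -0.0005],
    [0, -0.0005, -0.001],
    [0, -0.0005, -0.001]
  ],
  "spin": [0, 0, 0],
  "hand": [1, 1, 1]
}}

```text
time_s: 13.4
eef_pos: [0.5539, 0.3392, 0.1376]
tcp_rot: [-0.0, 0.785, 0.619, 0.0]
force: [-1.7, -6.0, 15.9]
width: 0.023
```

Emit:
{"op": "send_rows", "data": {
  "travel": [
    [0, 0, -0.0004],
    [0, 0, -0.0008],
    [0, 0, -0.0008]
  ],
  "spin": [0, 0, 0],
  "hand": [1, 1, 1]
}}

```text
time_s: 13.7
eef_pos: [0.5539, 0.3392, 0.1375]
tcp_rot: [-0.0, 0.785, 0.619, 0.001]
force: [-4.9, -7.7, 20.4]
width: 0.023
```

```bash
python3 look.py side s7 240 160 360 250;python3 - <<'E'
from h import *
for P in ([.5538,.3393,.058],[.5538,.3393,.064],[.5538,.3393,.114]): print((proj("side",P)-[240,160])*6.667)
E
```

```text
13.7 [0.55388154 0.33917626 0.13753233] yaw 1.3357437319430598 F [-4.94801509 -7.72287856 20.3693985 ] 0.023040001643886497
scale 6.666666666666667
[533.08363908 153.70407154]
[533.10040822 139.7845777 ]
[533.24313403  21.312705  ]
```

View pics/s7.png

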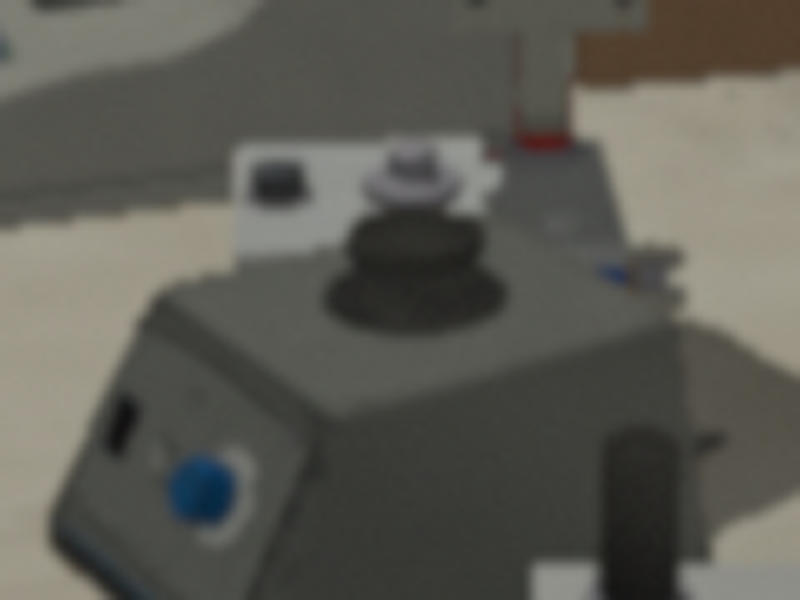

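Emit:
{"op": "send_rows", "data": {
  "travel": [
    [0, 0, 0.001],
    [0, 0, 0.002],
    [0, 0, 0.0025],
    [0, 0, 0.0025],
    [0, 0, 0.0025],
    [0, 0, 0.0025],
    [0, 0, 0.0025],
    [0, 0, 0.0025]
  ],
  "spin": [0, 0, 0, 0, 0, 0, 0, 0],
  "hand": [1, 1, 0.5, 0, -0.15, -0.15, -0.15, -0.15]
}}

```text
time_s: 14.55
eef_pos: [0.5536, 0.3394, 0.1381]
tcp_rot: [-0.0, 0.785, 0.619, -0.0]
force: [0.3, 0.1, 0.2]
width: 0.0522
```

Emit:
{"op": "send_rows", "data": {
  "travel": [
    [0, 0, 0.01],
    [0, 0, 0.03],
    [0, 0, 0.07],
    [0, 0, 0.11],
    [0, 0, 0.14],
    [0, 0, 0.15],
    [0, 0, 0.15]
  ],
  "spin": [0, 0, 0, 0, 0, 0, 0],
  "hand": [-0.15, -0.15, -1, -1, -1, -1, -1]
}}

```text
time_s: 15.25
eef_pos: [0.5543, 0.3395, 0.2903]
tcp_rot: [0.0, 0.785, 0.619, 0.002]
force: [-0.2, 0.7, -0.8]
width: 0.0879
```

```bash
python3 look.py wrist w8
```

```text
15.25 [0.55427445 0.33946561 0.29031553] yaw 1.3358972275411114 F [-0.22061644  0.72459683 -0.84856037] 0.0879230846583576
```

View pics/w8.png

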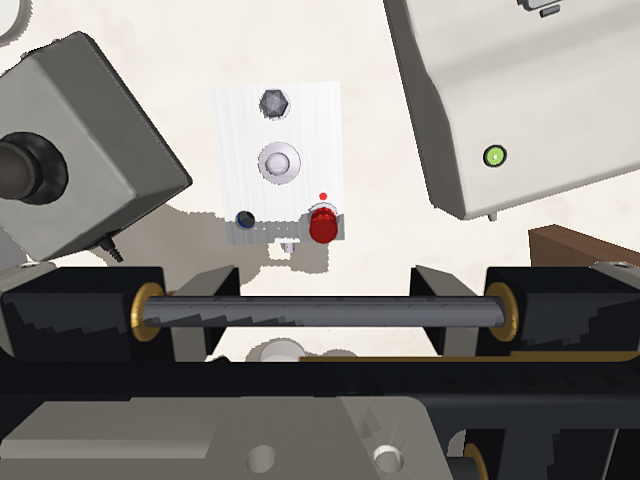

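```bash
python3 - <<'E'
import cv2
im=cv2.imread("pics/w8.png")
cv2.imwrite("pics/w8a.png",cv2.resize(im[180:260,210:360],None,fx=5.3,fy=5.3,interpolation=cv2.INTER_CUBIC))
E
```

```text
(no output)
```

View pics/w8a.png

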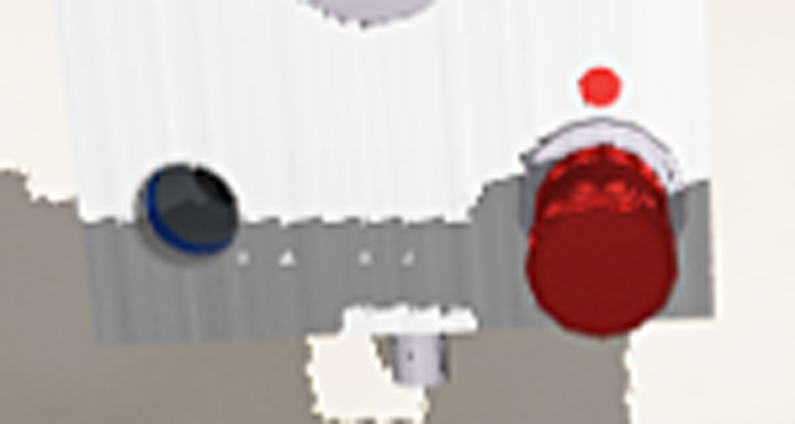

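```bash
python3 - <<'E'
from h import *
import pickle
o=pickle.load(open("pics/w8.pkl","rb"))
A=lambda x,y:(210+x/5.3-.4,180+y/5.3-.4)
b=ray("wrist",A(188,213),.058,o);p=ray("wrist",A(602,262),.114,o);d=ray("wrist",A(600,87),.058,o);c=ray("wrist",A(603,197),.064,o);pv=ray("wrist",A(65*0+ (273-210)*5.3,(103-180)*5.3),.070,o)
print(b,p,d,c,pv,b-p,np.linalg.norm((b-p)[:2]))
d0=d-pv;print("cover yaw from dot",np.arctan2(d0[1],d0[0])-np.arctan2(40,108-21))
E
```

```text
[0.53899036 0.26318933 0.058     ] [0.55278153 0.34021163 0.114     ] [0.53389856 0.3443215  0.058     ] [0.5530079  0.34030676 0.064     ] [0.44162943 0.32110418 0.07      ] [-0.01379117 -0.07702231 -0.056     ] 0.0782472503891487
cover yaw from dot -0.1844404596354872
```

Emit:
{"op": "send_rows", "data": {
  "travel": [
    [-0.005, -0.03, 0],
    [-0.013, -0.075, 0],
    [-0.022, -0.12, 0],
    [-0.031, -0.165, 0],
    [-0.04, -0.21, 0],
    [-0.049, -0.255, 0],
    [-0.058, -0.3, 0],
    [-0.067, -0.345, 0]
  ],
  "spin": [0, 0, 0, 0, 0, 0, 0, 0],
  "hand": [-1, -1, -1, -1, -1, -1, -1, -1]
}}

```text
time_s: 16.1
eef_pos: [0.4851, -0.0076, 0.2865]
tcp_rot: [-0.001, 0.785, 0.619, -0.001]
force: [1.1, -0.9, -0.0]
width: 0.0919
```

Emit:
{"op": "send_rows", "data": {
  "travel": [
    [-0.006, -0.03, 0],
    [-0.01, -0.0405, -0.02],
    [-0.01, -0.0405, -0.05],
    [-0.01, -0.0405, -0.06],
    [-0.01, -0.0405, -0.06]
  ],
  "spin": [0, 0, 0, 0, 0],
  "hand": [-1, -1, -1, -1, -1]
}}

```text
time_s: 16.6
eef_pos: [0.4753, -0.046, 0.2261]
tcp_rot: [-0.001, 0.785, 0.62, -0.002]
force: [-0.4, -0.1, -0.1]
width: 0.0918
```

```bash
python3 look.py wrist w9
```

```text
16.6 [ 0.47526312 -0.04601673  0.2260993 ] yaw 1.3363201951053214 F [-0.39454542 -0.13380498 -0.11539075] 0.09175304720168818
```

View pics/w9.png

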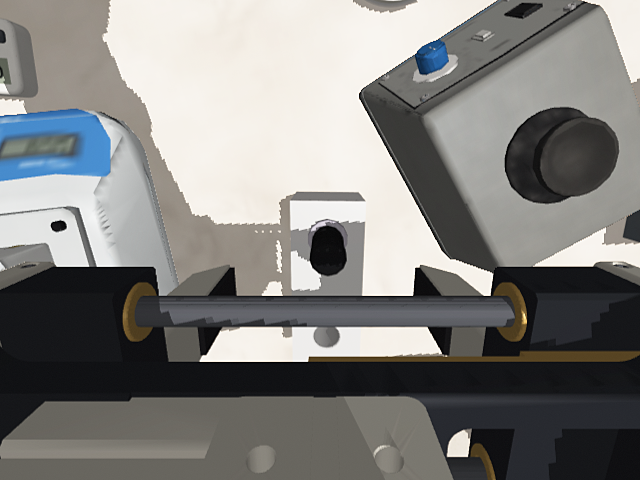

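```bash
python3 - <<'E'
from h import *
import pickle
o=pickle.load(open("pics/w9.pkl","rb"))
def tri(a,b):
    K,A,p=camof("wrist",o);d=A@np.linalg.solve(K,[*a,1]);K,B,q=camof("top");e=B@np.linalg.solve(K,[*b,1])
    s=np.linalg.lstsq(np.c_[d,-e],q-p,rcond=None)[0];return p+s[0]*d,q+s[1]*e
print(tri((580,156),(287,235)))
# bolt grip point
print(ray("wrist",(328,256),.116,o),proj("wrist",[*o["eef_pos"][:2],.116],o))
im=cv2.imread("pics/top0.png");cv2.imwrite("pics/stir.png",cv2.resize(im[190:300,245:365],None,fx=5.4,fy=5.4,interpolation=cv2.INTER_CUBIC))
E
```

```text
(array([0.44619609, 0.1072172 , 0.12891436]), array([0.44373137, 0.10742424, 0.12858079]))
[ 0.47473602 -0.04276763  0.116     ] [323.25552034 257.8777152 ]
```

View pics/stir.png

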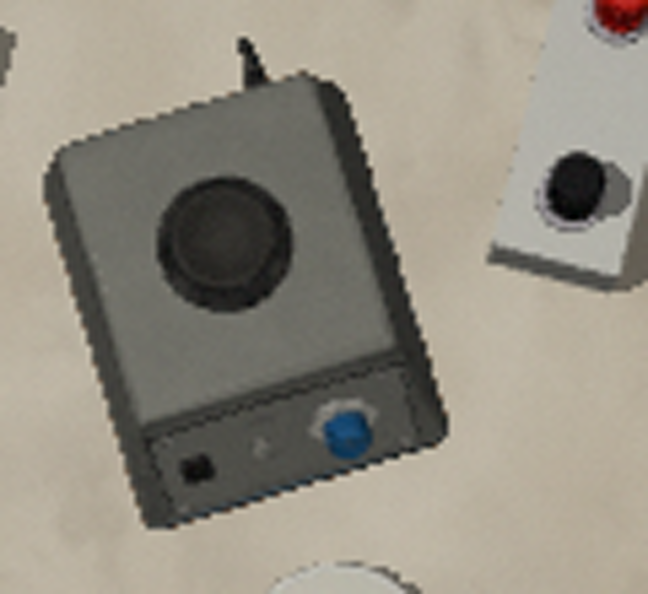

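Emit:
{"op": "send_rows", "data": {
  "travel": [
    [0, 0.0015, -0.03],
    [0, 0.0015, -0.06],
    [0, 0.0015, -0.08],
    [0, 0.0015, -0.086],
    [0, 0.0015, -0.086],
    [0, 0.0015, -0.086],
    [0, 0.0015, -0.086],
    [0, 0.0015, -0.086]
  ],
  "spin": [0, 0, 0, 0, 0, 0, 0, 0],
  "hand": [-1, -1, -1, 0, 1, 1, 1, 1],
  "force": 60
}}

```text
time_s: 17.45
eef_pos: [0.4773, -0.0448, 0.1431]
tcp_rot: [0.0, 0.785, 0.619, 0.001]
force: [0.8, -0.3, -0.2]
width: 0.0564
```

Emit:
{"op": "send_rows", "data": {
  "travel": [
    [0, 0, 0],
    [0, 0, 0],
    [0, 0, 0],
    [0, 0, 0],
    [0, 0, 0],
    [0, 0, 0]
  ],
  "spin": [0, 0, 0, 0, 0, 0],
  "hand": [1, 1, 1, 1, 1, 1]
}}

```text
time_s: 18.05
eef_pos: [0.4767, -0.0448, 0.1421]
tcp_rot: [-0.0, 0.785, 0.619, 0.0]
force: [-1.0, 0.4, 0.9]
width: 0.023
```

Emit:
{"op": "send_rows", "data": {
  "travel": [
    [0, 0, 0.03],
    [0, 0, 0.075],
    [0, 0, 0.12],
    [0, 0.01, 0.148],
    [0.005, 0.05, 0.148],
    [0.012, 0.095, 0.148],
    [0.02, 0.14, 0.148],
    [0.03, 0.185, 0.148]
  ],
  "spin": [0, 0, 0, 0, 0, 0, 0, 0],
  "hand": [1, 1, 1, 1, 1, 1, 1, 1]
}}

```text
time_s: 18.85
eef_pos: [0.5064, 0.1417, 0.2902]
tcp_rot: [-0.0, 0.785, 0.619, -0.0]
force: [0.7, -0.3, -0.4]
width: 0.0232
```

Emit:
{"op": "send_rows", "data": {
  "travel": [
    [0.01, 0.04, 0],
    [0.02, 0.08, 0],
    [0.028, 0.108, 0],
    [0.0325, 0.1205, -0.03],
    [0.0325, 0.1205, -0.07],
    [0.0325, 0.1205, -0.098],
    [0.0325, 0.1205, -0.098],
    [0.0325, 0.1205, -0.098]
  ],
  "spin": [0, 0, 0, 0, 0, 0, 0, 0],
  "hand": [1, 1, 1, 1, 1, 1, 1, 1]
}}

```text
time_s: 19.65
eef_pos: [0.5393, 0.2605, 0.1924]
tcp_rot: [0.0, 0.785, 0.619, -0.0]
force: [0.2, -0.1, -0.6]
width: 0.023
```

```bash
python3 look.py wrist w10 230 130 430 280
```

```text
19.65 [0.53925218 0.26045462 0.19236533] yaw 1.335630664978382 F [ 0.15950077 -0.14128625 -0.5704593 ] 0.0230035657630659
scale 4.0
```

View pics/w10.png

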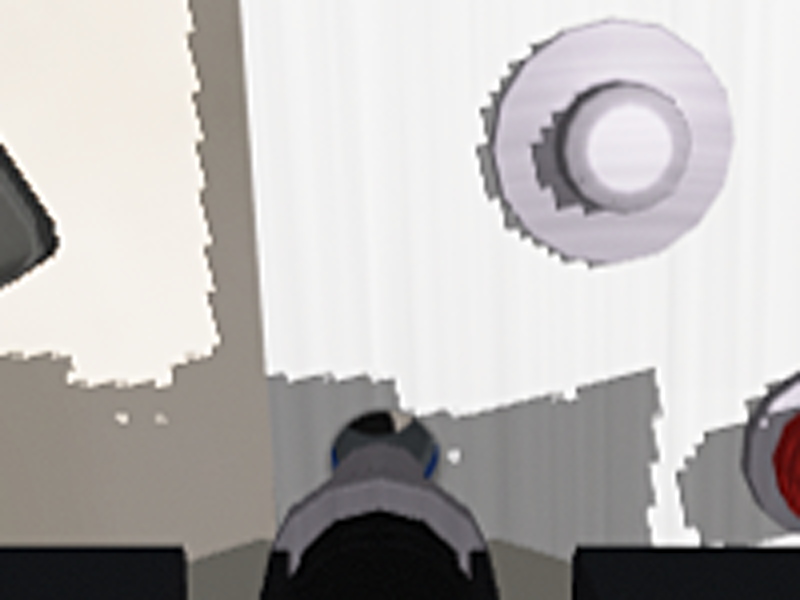

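```bash
python3 - <<'E'
from h import *
import pickle
o=pickle.load(open("pics/w10.pkl","rb"))
P=lambda x,y,z:ray("wrist",(230+x/4-.4,130+y/4-.4),z,o)
h=P(385,463,.058); tz=o["eef_pos"][2]-.1221
n=P(378,447,tz); print("hole",h,"near end edge",n)
print("hole top edge",P(385,410,.058))
ty=np.array([.972,-.233,0]);tx=np.array([.233,.972,0])
for r,z in((.0065,tz),(.0085,tz+.002)):
    c=P(378,447,z)+ty*r;d=h-c;print(c,"need",d[:2],"tool",d@tx,d@ty)
q=proj("wrist",np.r_[o["eef_pos"][:2],tz]-np.array([.972*.0065,-.233*.0065,0]),o);print((q-[230,130])*4)
E
```

```text
hole [0.53909468 0.26236611 0.058     ] near end edge [0.53249011 0.26269112 0.07026533]
hole top edge [0.52962691 0.26462233 0.058     ]
[0.53880811 0.26117662 0.07026533] need [0.00028657 0.00118949] tool 0.0012229579575507026 1.3922921653738001e-06
[0.54019177 0.26084846 0.07226533] need [-0.00109709  0.00151765] tool 0.0012195337342764635 -0.00141998307459769
[372.83042078 448.83794602]
```

Emit:
{"op": "send_rows", "data": {
  "travel": [
    [-0.0002, 0.0012, -0.003],
    [-0.0002, 0.0012, -0.006],
    [-0.0002, 0.0012, -0.009],
    [-0.0002, 0.0012, -0.011],
    [-0.0002, 0.0012, -0.0125],
    [-0.0002, 0.0012, -0.0135],
    [-0.0002, 0.0012, -0.0145],
    [-0.0002, 0.0012, -0.0145]
  ],
  "spin": [0, 0, 0, 0, 0, 0, 0, 0],
  "hand": [1, 1, 1, 1, 1, 1, 1, 1]
}}

```text
time_s: 20.5
eef_pos: [0.539, 0.2618, 0.1775]
tcp_rot: [-0.0, 0.785, 0.619, -0.0]
force: [-0.5, 0.6, -1.0]
width: 0.023
```

Emit:
{"op": "send_rows", "data": {
  "travel": [
    [0, 0, -0.0015],
    [0, 0, -0.003],
    [0, 0, -0.0045],
    [0, 0, -0.006],
    [0, 0, -0.007],
    [0, 0, -0.007]
  ],
  "spin": [0, 0, 0, 0, 0, 0],
  "hand": [1, 1, 1, 1, 1, 1]
}}

```text
time_s: 21.1
eef_pos: [0.5389, 0.2618, 0.1704]
tcp_rot: [-0.0, 0.785, 0.619, -0.0]
force: [-0.3, 0.6, -1.0]
width: 0.0228
```

Emit:
{"op": "send_rows", "data": {
  "travel": [
    [0, 0, -0.0015],
    [0, 0, -0.003],
    [0, 0, -0.0045],
    [0, 0, -0.006],
    [0, 0, -0.0075],
    [0, 0, -0.009],
    [0, 0, -0.01],
    [0, 0, -0.01]
  ],
  "spin": [0, 0, 0, 0, 0, 0, 0, 0],
  "hand": [1, 1, 1, 1, 1, 1, 1, 1]
}}

```text
time_s: 21.9
eef_pos: [0.539, 0.2618, 0.1605]
tcp_rot: [0.0, 0.785, 0.619, -0.0]
force: [-0.1, 0.0, -0.8]
width: 0.0229
```

Emit:
{"op": "send_rows", "data": {
  "travel": [
    [0, 0, -0.0025],
    [0, 0, -0.005],
    [0, 0, -0.0075],
    [0, 0, -0.01],
    [0, 0, -0.0125],
    [0, 0, -0.015],
    [0, 0, -0.017],
    [0, 0, -0.017]
  ],
  "spin": [0, 0, 0, 0, 0, 0, 0, 0],
  "hand": [1, 1, 1, 1, 1, 1, 1, 1]
}}

```text
time_s: 22.7
eef_pos: [0.5388, 0.2615, 0.1431]
tcp_rot: [0.0, 0.785, 0.619, -0.0]
force: [-1.1, -3.6, -2.5]
width: 0.0232
```

Emit:
{"op": "send_rows", "data": {
  "travel": [
    [0, 0, -0.001],
    [0, 0, -0.002],
    [0, 0, -0.003],
    [0, 0, -0.004],
    [0, 0, -0.0045],
    [0, 0, -0.0045]
  ],
  "spin": [0, 0, 0, 0, 0, 0],
  "hand": [1, 1, 1, 1, 1, 1]
}}

```text
time_s: 23.3
eef_pos: [0.539, 0.2614, 0.1401]
tcp_rot: [0.0, 0.785, 0.619, -0.0]
force: [-4.3, -6.7, 10.6]
width: 0.0229
```

Emit:
{"op": "send_rows", "data": {
  "travel": [
    [0, 0, 0.0005],
    [0, 0, 0.001],
    [0, 0, 0.001],
    [0, 0, 0.001],
    [0, 0, 0.001],
    [0, 0, 0.001],
    [0, 0, 0.001],
    [0, 0, 0.001]
  ],
  "spin": [0, 0, 0, 0, 0, 0, 0, 0],
  "hand": [1, 1, 0.5, 0, -0.15, -0.15, -0.15, -0.15]
}}

```text
time_s: 24.1
eef_pos: [0.5391, 0.2622, 0.1402]
tcp_rot: [-0.0, 0.785, 0.619, 0.0]
force: [-0.2, -0.9, -0.3]
width: 0.0524
```

Emit:
{"op": "send_rows", "data": {
  "travel": [
    [0, 0, 0.01],
    [0, 0, 0.03],
    [0, 0, 0.07],
    [0, 0.01, 0.11],
    [0, 0.02, 0.14],
    [0, 0.03, 0.15],
    [0, 0.03, 0.15],
    [0, 0.03, 0.15]
  ],
  "spin": [0, 0, 0, 0, 0, 0, 0, 0],
  "hand": [-0.15, -0.15, -0.15, -0.15, -0.15, -0.15, -0.15, -0.15]
}}

```text
time_s: 24.9
eef_pos: [0.5385, 0.2915, 0.2891]
tcp_rot: [0.0, 0.785, 0.62, -0.001]
force: [-0.5, 0.2, 0.2]
width: 0.0529
```

```bash
python3 look.py wrist w11 200 60 360 180;python3 look.py wrist w11b 190 70 400 270; python3 look.py side s11 255 160 375 250; python3 look.py top t11
```

```text
24.9 [0.53850886 0.29152166 0.28909968] yaw 1.3363816554594117 F [-0.45829109  0.16965171  0.20130663] 0.05289608883917062
scale 5.0
24.95 [0.53843977 0.29098288 0.28855846] yaw 1.3356581636285467 F [ 0.17412419  0.37040891 -0.10839429] 0.05288644289466996
scale 3.0
25.0 [0.53845848 0.29081162 0.28843953] yaw 1.335291918986431 F [ 0.63934593  0.37542796 -0.74860203] 0.052753591155774604
scale 6.666666666666667
25.05 [0.53858379 0.29081571 0.28853271] yaw 1.3351534650806927 F [-1.07746279  0.54166554 -0.56966199] 0.052897149159359856
```

View pics/w11b.png

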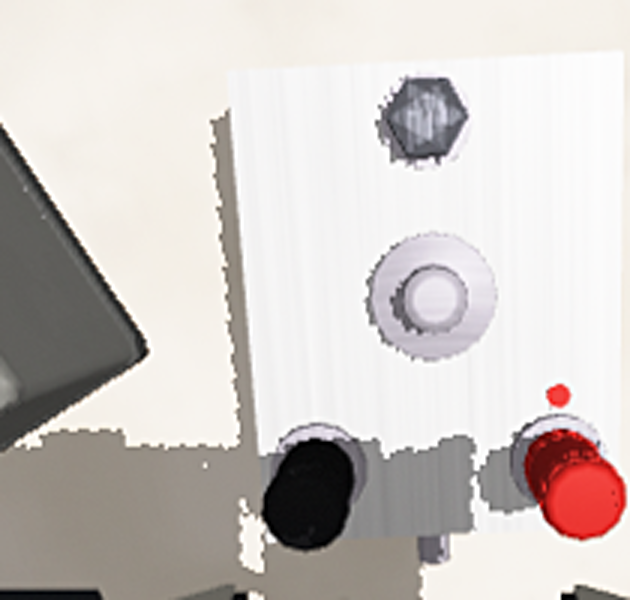

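View pics/s11.png

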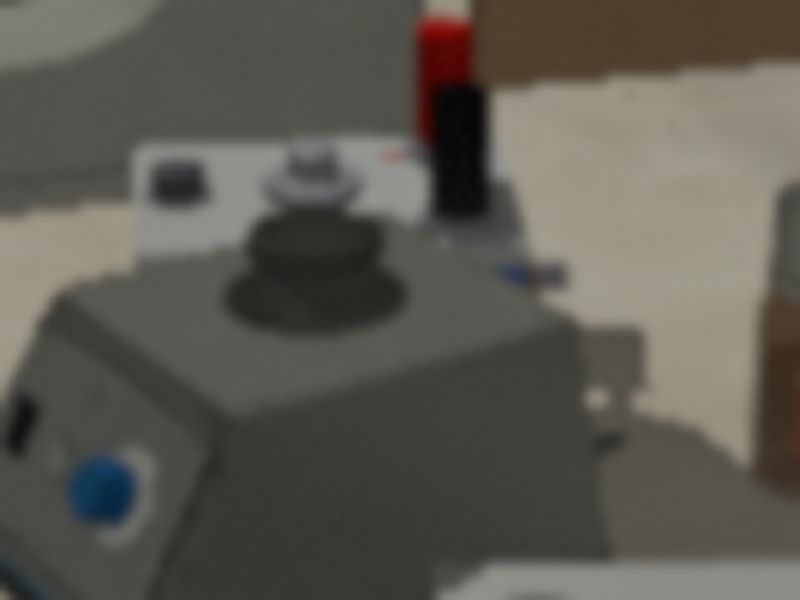

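View pics/t11.png

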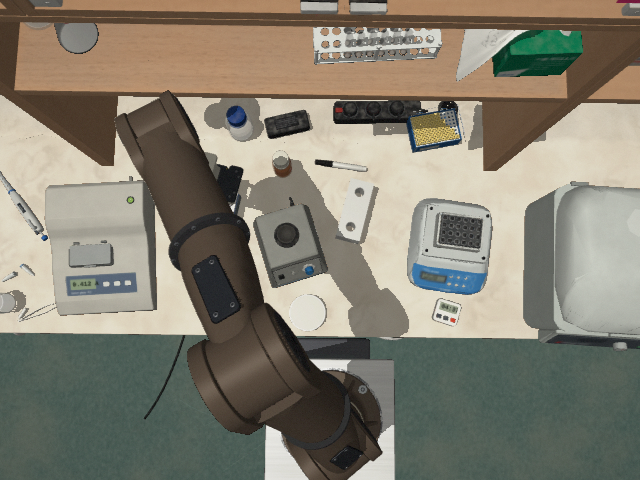

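```bash
python3 - <<'E'
from h import *
import pickle
o=pickle.load(open("pics/w11b.pkl","rb"))
P=lambda x,y,z:ray("wrist",(190+x/3-.35,70+y/3-.35),z,o)
for n,t,c in(("pin",(583,497),(558,461)),("bolt",(306,506),(320,470))):
    print(n,P(*t,.114),P(*c,.064))
im=cv2.imread("pics/w11b.png");cv2.imwrite("pics/w11c.png",cv2.resize(im[370:570,240:630],None,fx=2,fy=2,interpolation=cv2.INTER_CUBIC))
E
```

```text
pin [0.55263099 0.33902822 0.114     ] [0.55394829 0.33923648 0.064     ]
bolt [0.53730386 0.26370543 0.114     ] [0.53882766 0.26296133 0.064     ]
```

View pics/w11c.png

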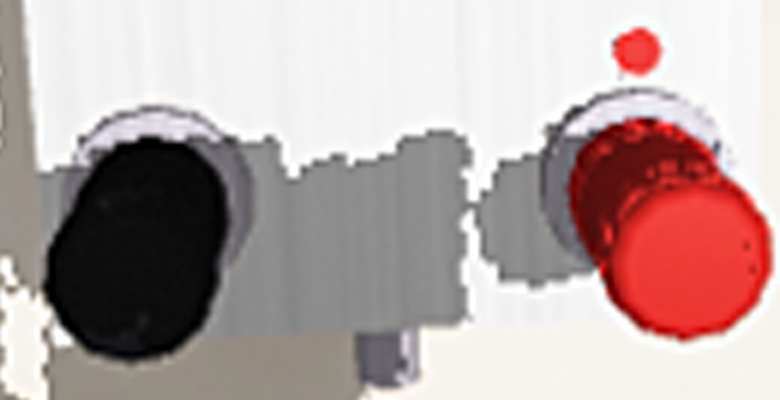

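Both stand upright, with axis and collar agreeing to about 1.5 mm, and the gripper is clear. I'm handing the job in.

```bash
python3 -c "
from rig import robot
robot.job_done();print(robot.get_obs()['time_s'])"
```

```text
the job is handed in; nothing more can be done
the job is handed in; nothing more can be done
```

The drift pin is home in the dotted hole and the bolt is home in the other. Both are released, and I handed the job in at about 25 s.

- **Pin:** I put it in about 5 mm to the +y side of the hole. The spacer came back into line as the taper went down. The last push read about 20 N at the wrist.
- **Bolt:** it went in with about 11 N at the end.
- **Height:** both stopped at the tool height I had calculated for the collar lying on the cover, within 0.2 mm.
- **Last pictures:** both stand upright with their collars on the cover, and no blue spacer edge shows beyond the cover. The gripper is clear, and the bottle, timer and marker look unmoved.
- **Disagreements:** the wrist camera read about 1.5 mm off in y compared with the top camera and the grips, so I aligned pin and bolt to their holes within one picture each. In the last wrist picture, handle tops and collars differ by about 1.5 mm, which is within the reading error.
- **Not checked:** I did not measure the cover's remaining offset from the body directly. I take it as good because the pin fits with only 0.75 mm of clearance and the bolt hole was open all the way down before the bolt went in.

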